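# Clamp an offcut in the jig with a snap-over hold-down

## Robot

A 6-joint arm with a two-finger parallel gripper is mounted at the origin on a cart in front of the work surface, level with it; the furniture and walls round the work are solid. World frame = base frame: x ahead of the robot, y to its left, z up, the work surface at z = 0. Lengths are in m, angles in rad, forces in N, time in s.
With the tool pointing down it reaches from about 0.35 to 0.85 m from the base axis. Payload 8.1 kg.
Tool frame: the origin (TCP) lies between the finger pads; the fingertips stand 22 mm ahead of it and the grasp point (between the pads) lies 3 mm ahead of it; z points along the fingers, y is the line along which they close (so a half turn about z gives the same grasp; the last joint's range is limited). The gripper opens to 85 mm and grips with 20 to 120 N. Pads are 22 mm wide; open, the fingers measure 114 mm over their backs; the gripper's body (76 mm by 85 mm) begins 54 mm behind the grasp point. The pads swing forward as they close: fully open they stand 13 mm farther back than shut.
Start: joints at [-1.384, 0.13, 1.488, -0, 1.523, -0.085], TCP at [0.161, -0.578, 0.253] pointing down, gripper open.
Joint ranges: [-2.96, 2.96], [-0.89, 2.26], [0.02, 2.5], [-1.34, 4.48], [0, 2.73], [-2.66, 2.66]. Speed limits (rad/s): [2.39, 2.39, 2.79, 3.14, 3.14, 3.14].

## Interface

Orientations are given as [roll, pitch, yaw] about the fixed x, y, z axes, in that order (R = Rz(yaw) Ry(pitch) Rx(roll)).
In Python, from rig import monitor, viewer, job gives the robot as it stands.
- The arm moves only by the shell command python3 -m inch 'ROWS' [FORCE]. ROWS is JSON, a list that holds one entry, the list of rows, each a list of 7 numbers: the shift along the tool's x, y, z in mm, then the turn, a rotation vector about the tool's x, y, z in rad, then the finger opening in mm, from 0 to 85.4. A call has 1 to 5 rows; each row is the pose to reach, as a shift and turn from the pose commanded when the call began, along the tool's axes at that moment; what a row does not reach only later rows make up. A row lasts 1/8 s, in which the tool goes at most 62.5 mm and 10.7 degrees, less where a joint would pass 70% of its speed; a pose out of reach is approached as far as the arm can. A call with a gripper value outside its range is refused whole. The fingers move at their own pace and stop on an object; FORCE is the grip in N (left out, the last holds). Time passes only in rows, so rows that repeat a pose let the fingers close. It gives the time, the measured TCP pose, the force, the opening and the grip force at its end, in the units of the state.
- monitor.get_state(): the state, without advancing time (a new reading comes with each control period).
- viewer.camera(name): name is "scene" or "top" or "wrist"; returns (picture, depth): 400x640x3 uint8, red, green, blue; 400x640 float32, m along the optical axis (not along the pixel's ray), 0 where there is no reading.
- viewer.camera_info(name): a dict with "mtx" (3x3 intrinsics, pixels), "world_to_cam" (4x4, takes a point from world to camera coordinates). Camera axes: x right, y up, looking along -z (the intrinsics and any distortion apply to the point x, -y, -z); pixel columns grow to the right and rows downward; lengths in m; the calibration is good to about 2 mm. A picture is of the moment at which its call begins: read the wrist's pose just before it. camera_info takes no time and is no camera call; for the wrist camera it gives the pose at the moment of the call.
- job.finish_job(): hands the job in; it is judged then, once.
The state is a dict: "clock": time; "qpos": joint angles; "dq": joint speeds; "joint_efforts": joint torques, N m; "position": TCP position; "ee_rot": TCP orientation; "force": force on the tool from outside, world axes, zero at the start; "ft_torque": the same for the moment, N m; "finger_gap": opening from 0.0 (shut) to 1.0 (fully open); "gripper_force": force on a finger pad.
Only numpy, scipy, OpenCV 4.12 (cv2) and the standard library are available. Lean on these libraries where they do the work, as an engineer would, in place of code of your own. Each camera call takes 0.05 s, during which the arm holds its last target. There are 200 camera calls.

## Task

Get the red-brown offcut clamped in the jig: push it along between the guide rails until its far end is right up against the wooden end stop, and only then flip the red-handled lever over so that it snaps down and its rubber foot holds the offcut. Just push with the fingertips: nothing is to be picked up or raised, and the pencil, the jar of screws and the spare block are to stay where they are. Finish with the hand clear.

Things in the scene. Friction and masses are not known exactly. Their poses are not given: they have to be found in the camera images.
- jig: Plywood jig screwed to the table, 280 x 200 x 18 mm (x, y, z). Origin: centre of its underside, at table height; x runs along the channel to the end stop, y toward the lever, z up. Two aluminium guide rails, 9 mm high above the board, run from x = -10 to +110 mm, inner faces at y = +-25.5 mm. The lever's steel bracket stands at x = 65, y = 60 mm (foot 60 x 36 mm, top at z = 73 mm).
- stop_face (a point): Foot of the dark wooden end stop's face, mid-channel, on the board's top: jig x = 110, y = 0, z = 18 mm. The stop is 90 mm wide and 26 mm high above the board.
- workpiece: Loose red-brown offcut, 45 x 151 x 22 mm, about 0.1 kg, lying flat on the board, front end between the rails, 40 to 75 mm short of the stop. Origin: centre of its underside; its y axis runs along its length, parallel to the jig's x. Its top is 40 mm above the table. Against the stop its origin is at jig x = +34.5 mm and its near end at x = -41 mm, outside the rails.
- lever (a joint): Over-centre hold-down lever, rad: 0 = open (handle leaning away from the channel, pressing arm raised), growing as the handle is pushed toward the channel. A spring holds it at either end; dead centre is about 0.7, past it the lever snaps on by itself. The foot lands on a fully home offcut at about 1.46; limit 1.53. Pushing takes about 3 to 5 N sideways at the grip, less toward the centre.
- lever_hinge (a point): The lever's hinge: jig x = 65, y = 60, z = 60 mm; its axis is parallel to the jig's x.
- grip_end (a point): Centre of the round end of the red handle, 90 mm from the hinge; the grip is 20 mm thick, from 42 mm to 100 mm from the hinge, on a 10 mm steel rod. Open, this point is at jig x = 65, y = 94, z = 143 mm (handle leaning 22 degrees outward); it passes over the top at z = 150 mm; clamped near y = -19, z = 104 mm.
- foot: Rubber foot (18 mm across) and spindle at the end of the pressing arm, 60 mm from the hinge, carried by the lever; it gives 1 to 3 mm under load. Its origin lies on the lever's hinge. Raised, it stands above the bracket, up to 125 mm above the table; clamped, it presses on the offcut's top at jig x = 65, y = 0.
- pencil: Loose red pencil, 15 x 167 x 8 mm, lying on the board beside the right-hand rail, opposite the lever, along the channel. Origin: centre of its underside. Bystander.
- jar: Loose jar of screws with a grey lid, 62 mm across, 89 mm high, on the table to the right of the jig. Origin: centre of its underside. Bystander.
- spare: Loose spare brown hardwood block, 44 x 76 x 44 mm, on the table to the right of the jig. Origin: centre of its underside. Bystander.
Not all that is in view belongs to the job. Of the things like the workpiece, leave any that is turquoise or yellow; of the rest the larger one is meant.

How it is judged:
On the way, in this order (a step that is already met when the one before it is completed fails the run):
1. the offcut is up against the end stop while the lever is still open (x of workpiece in the frame of jig between 0.0315 and 0.0375 m and y of workpiece in the frame of jig between -0.005 and 0.005 m and angle between the y axis of workpiece and the x axis of jig, either way round below 0.06 rad and z of workpiece in the frame of jig below 0.022 m and value of joint lever below 0.4 rad), for 0.2 s.
2. the lever has snapped over and its foot presses on the offcut (x of workpiece in the frame of jig between 0.0315 and 0.0375 m and y of workpiece in the frame of jig between -0.005 and 0.005 m and angle between the y axis of workpiece and the x axis of jig, either way round below 0.06 rad and z of workpiece in the frame of jig below 0.022 m and value of joint lever above 1.38 rad and contact force between foot and workpiece above 1.5 N), for 0.2 s.
At the end, for the whole second after the job is handed in: The offcut lies flat between the rails with its end within 3 mm of the stop, the lever is over (beyond 1.38 rad) and at rest, and the rubber foot presses on the offcut with more than 1.5 N (all of step 2 and linear speed of workpiece below 0.01 m/s and velocity of joint lever between -0.1 and 0.1 rad/s); the robot touches nothing.
It fails at once if the offcut is lifted (more than 6 mm off the board) or tipped up (z of workpiece in the frame of jig above 0.024 m or angle between workpiece's own z axis and vertical above 0.15 rad).
It fails at once if the pencil, jar or spare block is moved more than 20 mm or knocked over (distance of any of pencil, jar, spare from where it was at the start of the episode above 0.02 m or angle between any of jar, spare's own z axis and vertical above 0.3 rad).
It also fails if it takes over 48 s, if anything falls off the work surface, if the arm or the gripper's body presses on something with over 40 N, if the wrist force passes 120 N, or if a joint passes its speed limit or range.

## Working session

There is one attempt and no reset: what is moved stays moved. The work goes in short steps, Python scripts to look and compute and a shell command to move; the robot and the scene stay as the last step left them, time stands still between calls to the robot, and variables do not carry over. Pictures are saved under pics/ and viewed, at most 10 in all, crops included, and the job is handed in when it is done.

```bash
ls; mkdir -p pics
cat > h.py <<'E'
import numpy as np, cv2
from rig import monitor, viewer, job
def cast(info,u,v,z):
    K=np.array(info["mtx"]);T=np.array(info["world_to_cam"])
    d=np.linalg.inv(K)@[u,v,1]; d=np.array([d[0],-d[1],-d[2]])
    C=np.linalg.inv(T); o=C[:3,3]; w=C[:3,:3]@d
    return o+w*(z-o[2])/w[2]
def proj(info,p):
    K=np.array(info["mtx"]);T=np.array(info["world_to_cam"])
    c=T@np.r_[p,1]; q=K@[c[0],-c[1],-c[2]]; return q[:2]/q[2]
E
python3 - <<'E'
from h import *
for n in("scene","top"):
    p,d=viewer.camera(n); cv2.imwrite(f"pics/{n}.png",p[:,:,::-1]); np.save(n+"_d.npy",d)
    i=viewer.camera_info(n); print(n,i)
s=monitor.get_state(); print(s)
E
```

```text
pics
scene {'mtx': array([[507.18445071,   0.        , 321.83791425],
       [  0.        , 507.18445071, 208.14709766],
       [  0.        ,   0.        ,   1.        ]]), 'world_to_cam': array([[ 0.87177921, -0.48979705, -0.0099925 , -0.59463904],
       [ 0.27934609,  0.48023907,  0.83146629, -0.17200712],
       [-0.40245095, -0.7276464 ,  0.55548533, -0.87692115],
       [ 0.        ,  0.        ,  0.        ,  1.        ]])}
top {'mtx': array([[433.50882308,   0.        , 317.02648716],
       [  0.        , 433.50882308, 201.43636079],
       [  0.        ,   0.        ,   1.        ]]), 'world_to_cam': array([[ 0.00871769, -0.99995577, -0.00353125, -0.14328254],
       [ 0.99399142,  0.00828026,  0.10914441, -0.58925776],
       [-0.10911034, -0.00446152,  0.99401963, -0.88091217],
       [ 0.        ,  0.        ,  0.        ,  1.        ]])}
{'clock': 0.1, 'qpos': array([-1.38438497e+00,  1.31086150e-01,  1.48919045e+00, -1.77998185e-05,
        1.52301146e+00, -8.53681685e-02]), 'dq': array([-0.00252633, -0.0024843 , -0.00297535, -0.0001683 ,  0.00105222,
       -0.00176903]), 'joint_efforts': array([ 1.26657105e-03, -5.70952821e+01, -5.01937902e+01, -2.25178997e-04,
        8.10168305e-03,  3.46641934e-05]), 'position': array([ 0.16101423, -0.57750374,  0.25233798]), 'ee_rot': array([-3.13990191e+00, -1.26844529e-04,  2.71780284e-01]), 'force': array([-0.68326513,  0.36192062,  0.73317104]), 'ft_torque': array([-0.0257788 , -0.00530921,  0.00736694]), 'gripper_force': 0.0, 'finger_gap': 0.9971597458440716}
```

View pics/scene.png

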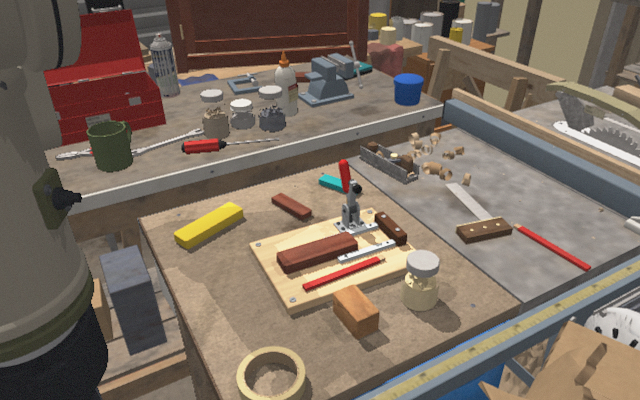

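View pics/top.png

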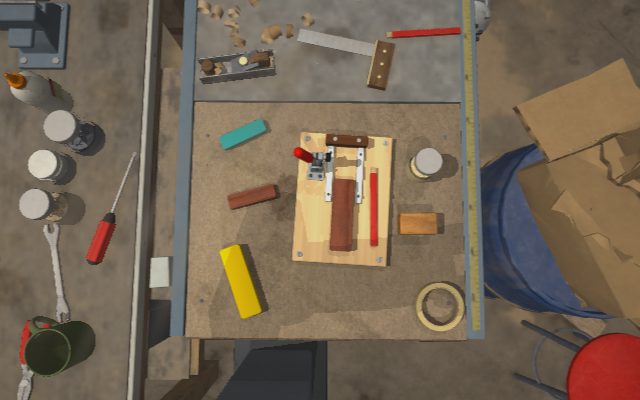

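Candidates for the offcut are red-brown large on the jig (342,214), red-brown small (252,196), turquoise (244,134) and yellow (241,281) in the top view. The large one at (342,214) is meant. The lever grip is at (302,154), the stop at (347,140).

Run:
```python
from h import *
p=cv2.imread("pics/top.png"); i=viewer.camera_info("top")
hsv=cv2.cvtColor(p,cv2.COLOR_BGR2HSV)
for name,(u,v) in dict(board=(310,240),off=(342,225),jar=(429,160),spare=(418,223),pencil=(374,210)).items(): print(name,hsv[v,u])
roi=np.zeros(p.shape[:2],np.uint8); roi[125:275,285:400]=255
def rect(lo,hi,z,r=roi):
    m=cv2.inRange(hsv,lo,hi)&r
    m=cv2.morphologyEx(m,cv2.MORPH_OPEN,np.ones((3,3)))
    c=max(cv2.findContours(m,0,2)[0],key=cv2.contourArea)
    b=cv2.boxPoints(cv2.minAreaRect(cv2.convexHull(c)))
    w=np.array([cast(i,u,v,z)[:2] for u,v in b]); return b,w,w.mean(0),np.linalg.norm(np.diff(w,axis=0),axis=1)
# board
b,w,c,l=rect((12,60,150),(28,200,255),.018); print("board",b.round(1).tolist(),w.round(4).tolist(),c,l)
r2=np.zeros_like(roi); r2[170:260,325:362]=255
b,w,c,l=rect((0,70,40),(12,200,170),.040,r2); print("off",b.round(1).tolist(),w.round(4).tolist(),c,l)
crop=p[120:275,280:455]; cv2.imwrite("pics/crop.png",cv2.resize(crop,None,fx=3.8,fy=3.8,interpolation=cv2.INTER_CUBIC))
```

```text
board [ 22 101 225]
off [  8 146 124]
jar [ 17  26 185]
spare [ 15 155 173]
pencil [  2 200 203]
board [[291.20001220703125, 260.29998779296875], [299.29998779296875, 131.3000030517578], [393.20001220703125, 137.10000610351562], [385.20001220703125, 266.1000061035156]] [[0.4668, -0.0849], [0.7454, -0.0982], [0.7339, -0.3025], [0.4563, -0.2827]] [ 0.60060171 -0.19209635] [0.2788583  0.20460527 0.27826189]
off [[329.20001220703125, 249.8000030517578], [332.8999938964844, 178.1999969482422], [354.3999938964844, 179.3000030517578], [350.70001220703125, 250.89999389648438]] [[0.4895, -0.1643], [0.639, -0.1712], [0.637, -0.2163], [0.4876, -0.2086]] [ 0.56326192 -0.19010102] [0.14969221 0.04511623 0.14962853]
```

View pics/crop.png

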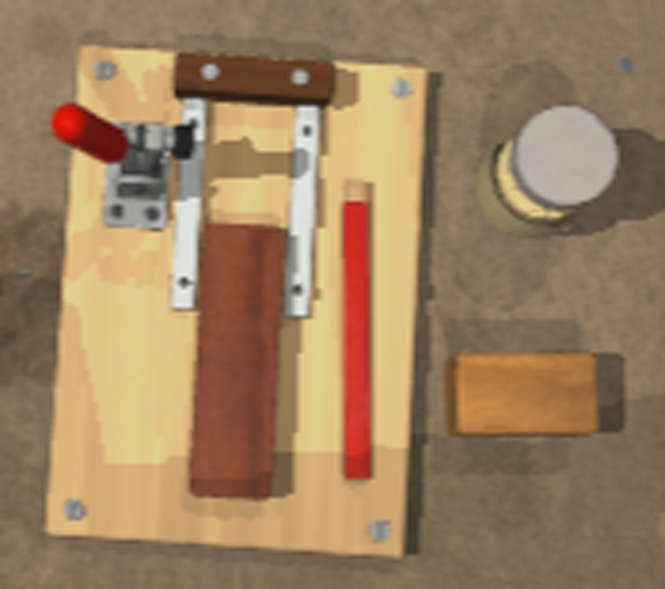

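The crop confirms the large red-brown offcut, with its front end between the rails at crop (245,225) and its near end at (230,497). The lever is open. The screws at crop (104,70), (402,88), (380,531), (75,510) give the jig frame.

Run:
```python
from h import *
i=viewer.camera_info("top")
f=lambda x,y,z:cast(i,280+(x+.5)/3.8-.5,120+(y+.5)/3.8-.5,z)[:2]
tl,tr,br,bl=[f(x,y,.019) for x,y in((104,70),(402,88),(380,531),(75,510))]
print("screws centre",(tl+tr+br+bl)/4,"yaw",[float(np.arctan2(*(a-b)[::-1])) for a,b in((tl,bl),(tr,br))],[float(np.arctan2(*(a-b)[::-1])-np.pi/2) for a,b in((tl,tr),(bl,br))])
# rails ends (top z .027)
r=[f(x,y,.027) for x,y in((182,308),(298,317))]; print("rail near ends",r)
s=[f(x,y,.044) for x,y in((176,97),(333,104))]; print("stop top front edge",s)
o=np.array([.5633,-.1901])
for c,yaw in(((tl+tr+br+bl)/4,-.05),(np.array([.6006,-.192]),-.05)):
    R=np.array([[np.cos(yaw),-np.sin(yaw)],[np.sin(yaw),np.cos(yaw)]])
    print("off in jig",R.T@(o-c)*1e3,"rail mid",R.T@(sum(r)/2-c)*1e3,"stop mid",R.T@(sum(s)/2-c)*1e3)
    st=monitor.get_state()
    from scipy.spatial.transform import Rotation as Q
    T=Q.from_euler('xyz',st["ee_rot"]).as_matrix(); print(st["ee_rot"])
    ne=R.T@(o-c)-[.0755,0]
    pre=c+R@np.array([ne[0]-.035,0.0])
    print("pre",pre,"tool shift mm",T.T@(np.r_[pre,.25]-st["position"])*1e3)
```

```text
screws centre [ 0.60047183 -0.19335853] yaw [-0.0531513354391591, -0.05700534698551607] [-0.05386112018552569, -0.05946560029508685]
rail near ends [array([ 0.59279412, -0.16045258]), array([ 0.5882894 , -0.22506622])]
stop top front edge [array([ 0.70863567, -0.15607159]), array([ 0.70536003, -0.24310763])]
off in jig [-37.28823361   1.3966437 ] rail mid [-9.94760298  0.10208495] stop mid [106.70431641  -0.89920855]
[-3.13990191e+00 -1.26844529e-04  2.71780284e-01]
pre [ 0.45286829 -0.1859722 ] tool shift mm [ 386.24650411 -298.80843114    2.89218911]
off in jig [-3.73483451e+01  3.34024810e-02] rail mid [-10.0077145   -1.26115627] stop mid [106.64420489  -2.26244977]
[-3.13990191e+00 -1.26844529e-04  2.71780284e-01]
pre [ 0.45293643 -0.18461066] tool shift mm [ 386.67763728 -300.10170056    2.89443039]
```

```bash
python3 -m inch '[[[48,-37,0,0,0,0.05,0],[96,-75,0,0,0,0.15,0],[144,-112,0,0,0,0.25,0],[193,-150,0,0,0,0.326,0],[193,-150,0,0,0,0.326,0]]]'
python3 - <<'E'
from h import *
s=monitor.get_state(); print(s["position"],s["ee_rot"],s["finger_gap"])
from scipy.spatial.transform import Rotation as Q
T=Q.from_euler('xyz',s["ee_rot"]).as_matrix(); print(T.T@(np.array([.453,-.186,.2])-s["position"])*1e3)
E
```

```text
clock: 0.72
position: [0.309, -0.3784, 0.2531]
ee_rot: [-3.141, -0.001, -0.05]
force: [0.7, -0.7, -0.8]
finger_gap: 0.003
gripper_force: 0.0
[ 0.30897069 -0.37840248  0.25306895] [-3.14050157e+00 -5.26896017e-04 -5.00992525e-02] 0.0033464151418079024
[ 134.18542985 -199.31571104   53.35715587]
```

```bash
python3 -m inch '[[[33,-50,0,0,0,0.004,0],[67,-100,10,0,0,0.004,0],[100,-150,20,0,0,0.004,0],[134,-199,50,0,0,0.004,0],[134,-199,80,0,0,0.004,0]]]'
python3 - <<'E'
from h import *
p,d=viewer.camera("top"); cv2.imwrite("pics/top2.png",cv2.resize(p[100:280,270:460,::-1],None,fx=3,fy=3,interpolation=cv2.INTER_CUBIC))
s=monitor.get_state(); print(s["position"],s["ee_rot"],s["force"])
E
```

```text
clock: 1.35
position: [0.4532, -0.1881, 0.1728]
ee_rot: [-3.142, -0.001, -0.054]
force: [0.1, 0.3, -0.3]
finger_gap: -0.001
gripper_force: 0.0
[ 0.45008517 -0.18766349  0.16747827] [-3.13878542  0.00559315 -0.05478716] [-1.87530317  1.09272345 -4.18722577]
```

View pics/top2.png

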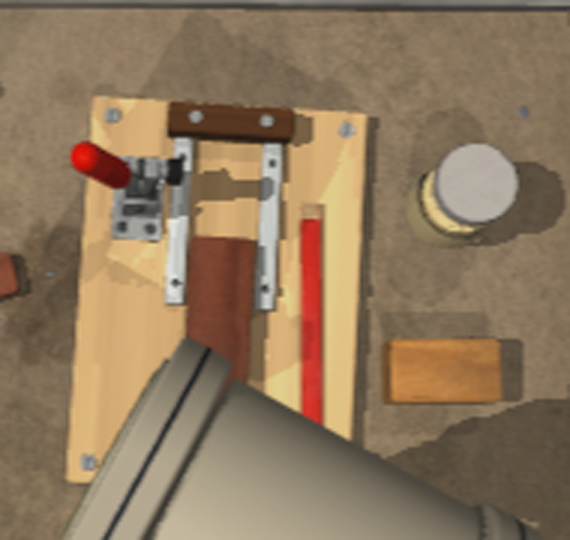

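The arm hides the near end; the rest is unchanged. Descend behind the near end.

```bash
python3 -m inch '[[[0,0,40,0,0,0,0],[0,0,80,0,0,0,0],[0,0,110,0,0,0,0],[0,0,121,0,0,0,0],[0,0,121,0,0,0,0]]]'
python3 - <<'E'
from h import *
p,d=viewer.camera("scene"); i=viewer.camera_info("scene"); cv2.imwrite("pics/sc2.png",cv2.resize(p[130:320,200:450,::-1],None,fx=3,fy=3,interpolation=cv2.INTER_CUBIC))
s=monitor.get_state(); print(s["position"],s["ee_rot"],s["force"])
E
```

```text
clock: 2.02
position: [0.4509, -0.1908, 0.0523]
ee_rot: [-3.141, 0.001, -0.059]
force: [-0.4, -0.6, 0.3]
finger_gap: -0.002
gripper_force: 0.0
[ 0.45170659 -0.19102383  0.05327806] [ 3.14113034e+00 -6.77679650e-04 -5.87609563e-02] [ 0.63286643  0.56244551 -0.27422146]
```

View pics/sc2.png

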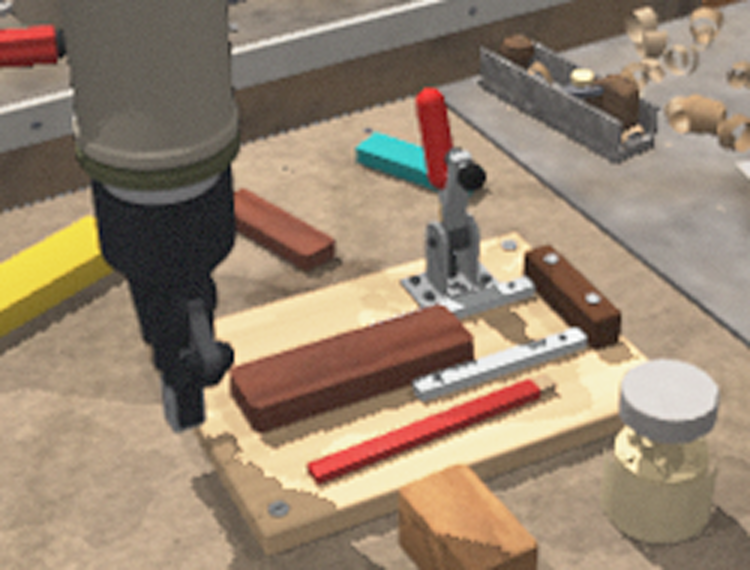

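The shut fingers at (185,410) stand behind the near end (245,400), low enough. They are about 4 mm too far right, so I correct that and push most of the way.

```bash
python3 -m inch '[[[5,-4,3,0,0,0,0],[22,-4,3,0,0,0,0],[40,-4,3,0,0,0,0],[58,-4,3,0,0,0,0],[73,-4,3,0,0,0,0]]]'; python3 -m inch '[[[3,0,0,0,0,0,0],[6,0,0,0,0,0,0],[8,0,0,0,0,0,0],[8,0,0,0,0,0,0]]]'
python3 - <<'E'
from h import *
p,d=viewer.camera("top"); cv2.imwrite("pics/top3.png",p[:,:,::-1])
s=monitor.get_state(); print(s["position"],s["ee_rot"],s["force"])
i=viewer.camera_info("top")
hsv=cv2.cvtColor(p,cv2.COLOR_RGB2HSV); roi=np.zeros(p.shape[:2],np.uint8); roi[130:200,330:362]=255
m=cv2.inRange(hsv,(0,70,40),(12,200,170))&roi
for u in (340,344,348,352): 
    print(u,[(v,np.round(cast(i,u,v,.04)[:2],4).tolist()) for v in np.where(np.diff(m[130:200,u].astype(int)))[0]+130.5])
E
```

```text
clock: 2.7
position: [0.526, -0.1906, 0.0505]
ee_rot: [3.141, -0.002, -0.058]
force: [-1.8, -0.6, 1.3]
finger_gap: 0.001
gripper_force: 0.9
clock: 3.2
position: [0.5325, -0.191, 0.0494]
ee_rot: [3.142, -0.0, -0.058]
force: [-0.1, -0.2, -0.9]
finger_gap: 0.002
gripper_force: 0.0
[ 0.53242016 -0.1909478   0.04933009] [ 3.14155191e+00 -3.81196529e-04 -5.83139801e-02] [-0.6803478   0.07503984 -0.55375078]
340 [(np.float64(134.5), [0.7329, -0.1858]), (np.float64(145.5), [0.7091, -0.1859]), (np.float64(152.5), [0.694, -0.1859]), (np.float64(170.5), [0.6554, -0.186])]
344 [(np.float64(134.5), [0.733, -0.1943]), (np.float64(144.5), [0.7113, -0.1943]), (np.float64(152.5), [0.6941, -0.1944]), (np.float64(170.5), [0.6555, -0.1945])]
348 [(np.float64(135.5), [0.7309, -0.2028]), (np.float64(145.5), [0.7092, -0.2028]), (np.float64(152.5), [0.6941, -0.2028]), (np.float64(172.5), [0.6513, -0.2029])]
352 [(np.float64(135.5), [0.731, -0.2113]), (np.float64(146.5), [0.7071, -0.2113]), (np.float64(153.5), [0.6921, -0.2113]), (np.float64(174.5), [0.6471, -0.2113])]
```

```bash
python3 -m inch '[[[3,0,0,0,0,0,0],[6,0,0,0,0,0,0],[9,0,0,0,0,0,0],[11,0,0,0,0,0,0],[11,0,0,0,0,0,0]]]'; for k in 1 2; do :; done; python3 -m inch '[[[1,0,0,0,0,0,0],[2,0,0,0,0,0,0],[3,0,0,0,0,0,0],[3,0,0,0,0,0,0]]]'
```

```text
clock: 3.88
position: [0.5437, -0.1916, 0.0493]
ee_rot: [3.142, -0.0, -0.058]
force: [0.8, -0.2, -0.5]
finger_gap: 0.001
gripper_force: 0.0
clock: 4.38
position: [0.5466, -0.1918, 0.0493]
ee_rot: [3.142, -0.0, -0.058]
force: [0.3, -1.0, 0.1]
finger_gap: 0.001
gripper_force: 0.2
```

```bash
python3 -m inch '[[[1,0,0,0,0,0,0],[2,0,0,0,0,0,0],[2,0,0,0,0,0,0]]]'
```

```text
clock: 4.75
position: [0.5486, -0.1919, 0.0493]
ee_rot: [3.142, -0.0, -0.058]
force: [0.5, -0.4, 0.5]
finger_gap: -0.002
gripper_force: 0.2
```

```bash
python3 -m inch '[[[1,0,0,0,0,0,0],[2,0,0,0,0,0,0],[2,0,0,0,0,0,0]]]'
python3 - <<'E'
from h import *
p,d=viewer.camera("top"); cv2.imwrite("pics/top4.png",cv2.resize(p[120:220,285:400,::-1],None,fx=5,fy=5,interpolation=cv2.INTER_CUBIC))
E
```

```text
clock: 5.12
position: [0.5487, -0.1919, 0.0492]
ee_rot: [-3.141, 0.004, -0.058]
force: [-11.4, 0.5, 7.9]
finger_gap: 0.0
gripper_force: 5.7
```

View pics/top4.png

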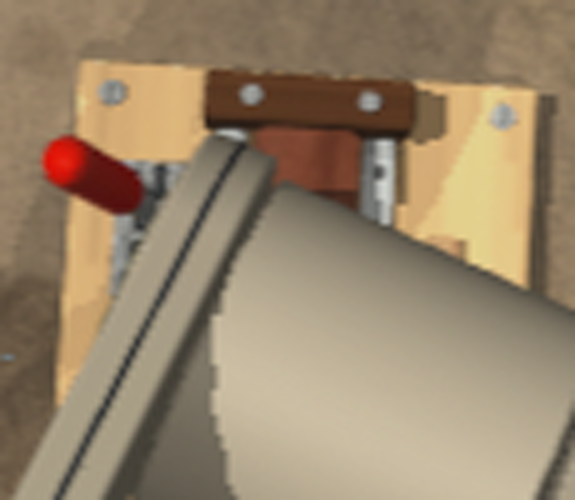

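At a contact force of 11 N the offcut's end (crop 305,130) meets the stop with no gap, and the lever is still open. Back off and rise.

```bash
python3 -m inch '[[[-10,0,0,0,0,0,0],[-35,0,-10,0,0,0,0],[-40,0,-65,0,0,0,0],[-40,0,-125,0,0,0,0],[-40,0,-185,0,0,0,0]]]'
python3 - <<'E'
from h import *
from scipy.spatial.transform import Rotation as Q
p,d=viewer.camera("top"); cv2.imwrite("pics/top5.png",p[:,:,::-1])
s=monitor.get_state(); T=Q.from_euler('xyz',s["ee_rot"]).as_matrix(); print(s["position"],s["ee_rot"])
print(T.T@(np.array([.6727,-.0619,.235])-s["position"])*1e3)
# grip end by ray at z .150 top of ball
i=viewer.camera_info("top"); hsv=cv2.cvtColor(p,cv2.COLOR_RGB2HSV)
m=cv2.inRange(hsv,(0,190,120),(8,255,255)); m[:, :285]=0; m[:,325:]=0; m[:130]=0; m[200:]=0
v,u=np.where(m); print(u.min(),u.max(),v.min(),v.max()); print(cast(i,u.min()+4,v[u<u.min()+6].mean(),.145))
E
```

```text
clock: 5.8
position: [0.5101, -0.1895, 0.2361]
ee_rot: [-3.142, -0.001, -0.058]
force: [0.2, -0.8, -0.1]
finger_gap: -0.003
gripper_force: 0.0
[ 0.51349691 -0.19109524  0.24620423] [ 3.13667385 -0.01244437 -0.05808678]
[ 151.28311334 -138.28244128   12.40778577]
294 301 148 156
[ 0.67087041 -0.10242118  0.145     ]
```

```bash
python3 -m inch '[[[40,-35,0,0,0,0,0],[80,-70,0,0,0,0,0],[120,-105,0,0,0,0,0],[155,-137,0,0,0,0,0],[155,-137,0,0,0,0,0]]]'; python3 -m inch '[[[0,0,40,0,0,0,0],[0,0,88,0,0,0,0],[0,0,88,0,0,0,0]]]';  python3 - <<'E'
from h import *
p,d=viewer.camera("scene"); cv2.imwrite("pics/sc3.png",cv2.resize(p[80:320,230:450,::-1],None,fx=2.5,fy=2.5,interpolation=cv2.INTER_CUBIC))
E
```

```text
clock: 6.48
position: [0.6746, -0.0591, 0.2326]
ee_rot: [-3.141, 0.001, -0.055]
force: [-0.4, 0.0, 0.2]
finger_gap: -0.002
gripper_force: 0.0
clock: 6.85
position: [0.6692, -0.0619, 0.1408]
ee_rot: [-3.141, 0.01, -0.059]
force: [-0.2, 0.2, -0.4]
finger_gap: 0.002
gripper_force: 0.0
```

View pics/sc3.png

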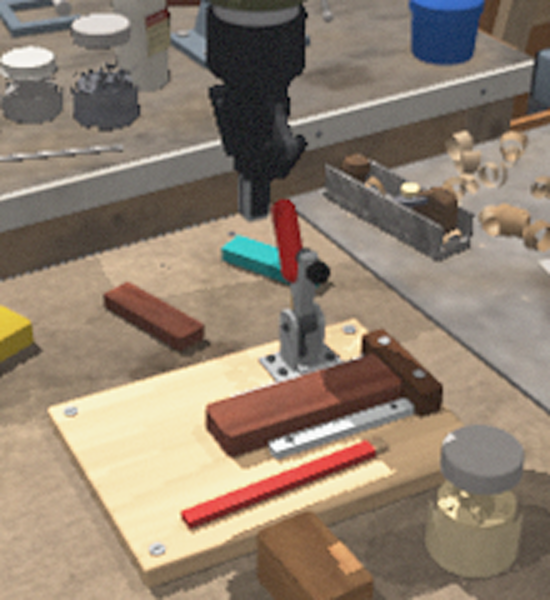

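The offcut is home at the stop (400,375), the lever is open, and the fingertips (255,215) stand behind the red handle (285,215). Push the handle toward the channel.

```bash
python3 -m inch '[[[0,10,0,0,0,0,0],[0,20,0,0,0,0,0],[0,30,0,0,0,0,0],[0,40,0,0,0,0,0],[0,50,0,0,0,0,0]]]'; python3 -m inch '[[[0,8,0,0,0,0,0],[0,16,0,0,0,0,0],[0,24,0,0,0,0,0],[0,32,0,0,0,0,0],[0,40,0,0,0,0,0]]]'
```

```text
clock: 7.52
position: [0.6707, -0.1128, 0.1473]
ee_rot: [3.141, -0.002, -0.058]
force: [1.0, 2.5, 1.5]
finger_gap: 0.004
gripper_force: 1.1
clock: 8.15
position: [0.6677, -0.1524, 0.146]
ee_rot: [3.141, 0.0, -0.058]
force: [0.0, -0.1, 0.3]
finger_gap: -0.001
gripper_force: 0.0
```

Run:
```python
from h import *
p,d=viewer.camera("scene"); cv2.imwrite("pics/sc4.png",cv2.resize(p[80:320,230:450,::-1],None,fx=2.5,fy=2.5,interpolation=cv2.INTER_CUBIC))
```

```text
(no output)
```

View pics/sc4.png

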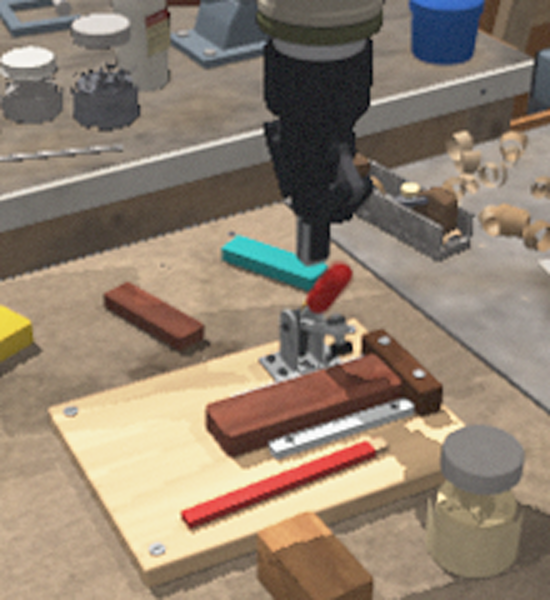

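The handle has snapped over, ending at (345,270), with the foot near (340,350). Back away, then verify against the predicted clamped position.

```bash
python3 -m inch '[[[0,-15,-10,0,0,0,0],[0,-50,-50,0,0,0,0],[0,-90,-90,0,0,0,0],[0,-130,-110,0,0,0,0],[0,-130,-110,0,0,0,0]]]'
python3 - <<'E'
from h import *
i=viewer.camera_info("scene")
p,d=viewer.camera("scene"); im=p[:,:,::-1].copy()
a=-.054
def w(x,y,z): return [.6005+x*np.cos(a)-y*np.sin(a),-.1932+x*np.sin(a)+y*np.cos(a),z]
for t,col in((1.46,(0,255,0)),(1.2,(255,0,0))):
    th=.384-t; q=proj(i,w(.065,.06+.09*np.sin(th),.06+.09*np.cos(th))); print(t,q); 
hsv=cv2.cvtColor(p,cv2.COLOR_RGB2HSV); m=cv2.inRange(hsv,(0,190,90),(8,255,255)); m[:150]=0;m[215:]=0;m[:,:330]=0;m[:,400:]=0
v,u=np.where(m); print(u.min(),u.max(),v.min(),v.max())
cv2.imwrite("pics/sc5.png",cv2.resize(im[150:270,300:420],None,fx=5,fy=5,interpolation=cv2.INTER_CUBIC))
print(monitor.get_state()["position"])
E
```

```text
clock: 8.82
position: [0.6769, -0.0174, 0.2606]
ee_rot: [-3.141, -0.006, -0.053]
force: [-0.2, -0.4, 0.0]
finger_gap: -0.0
gripper_force: 0.0
1.46 [370.5080853  210.69529583]
1.2 [367.12976726 198.43038149]
356 376 205 214
[ 0.67616071 -0.01927011  0.25856825]
```

View pics/sc5.png

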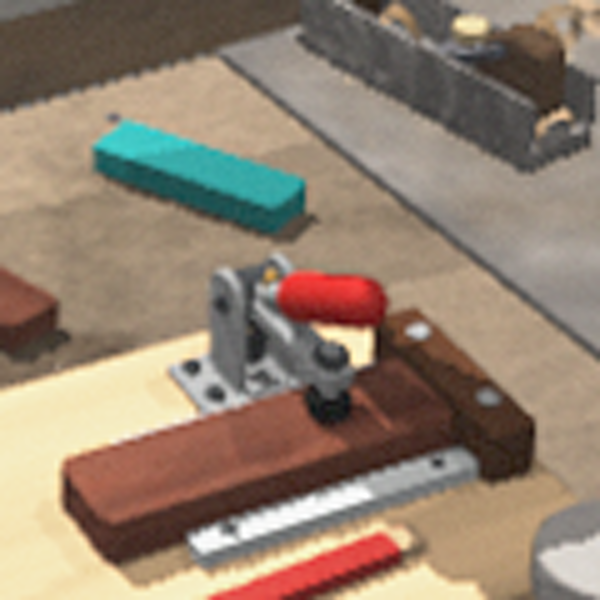

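The foot (330,400) presses on the offcut. The handle end (370,300) matches the clamped pose for 1.46 rad, the offcut is against the stop, and the hand is clear. Handing in.

```bash
python3 -m inch '[[[0,0,0,0,0,0,0],[0,0,0,0,0,0,0],[0,0,0,0,0,0,0]]]'; python3 -c "
from rig import job; print(job.finish_job())"
```

```text
clock: 9.25
position: [0.6751, -0.0228, 0.2555]
ee_rot: [-3.142, 0.001, -0.059]
force: [0.4, 0.9, -0.4]
finger_gap: 0.0
gripper_force: 0.0
the job is handed in; nothing more can be done
None
```

I pushed the offcut up against the end stop, then flipped the lever, which snapped over with its foot on the offcut; the hand is clear and the job was handed in at about 9 s, but the hand-in returned no verdict and I had no direct reading of the foot force.

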